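# Clamp a cast housing in the hand-cranked assembly fixture

### The job

Set the bare metal housing upright in the channel of the green assembly fixture, between the two blue jaws, then wind the crank clockwise at a slow, even speed, on through the heavy spot that comes once in every turn without letting the handle spring back or race ahead, until the housing is held firmly between both jaws. Stop as soon as you feel it clamped, because forcing the crank dents the casting, and let go of everything. Leave the other parts and tools on the bench alone.

Things in the scene. Friction and masses are not known exactly. Their poses are not given: they have to be found in the camera images.
- housing_mid (a point): Centre (30 mm over its underside) of the loose bare-aluminium pump housing: a block 60 mm long (x) x 40 mm wide (y) x 44 mm high, with a hub 36 mm across and 16 mm high on top; about 0.45 kg. It stands on the bench to the left. Pick it across its 40 mm width.
- nest (a point): Where the housing goes, its length along x: middle of the fixture's channel floor, 20 mm above the bench. x runs along the channel to the far jaw, y across, z up. Channel 45 mm wide between rails 10 mm high. At first the moving jaw's face is 50 to 60 mm away on the -x side, the far jaw's face 45 to 61 mm on the +x side (set anew each time, not measured). Jaws rise 50 to 64 mm above the floor.
- crank_axis (a point): Point on the vertical axis of the crank, 175 mm above the bench, level with the knob's middle; 150 mm from the nest point on its -x side, axes as the nest's. Under it a grey gearbox 90 mm square, top 110 mm above the bench; crank arm and hub up to 148 mm.
- knob_mid (a point): Centre of the crank's upright black knob, 26 mm in diameter, 55 mm high (148 to 203 mm above the bench), 70 mm from the crank axis. The knob spins freely on its pin, so the grip need not turn as it goes round. It starts on the side away from the jaws.
- crank (a joint): Crank angle, rad, growing clockwise seen from above; at 0 the knob is straight away from the jaws. Starts at -0.9 to 0.9, no limit. Friction takes 5 to 7 N at the knob. A sprung cam adds up to 4 N at 1.4 to 2.2 (and every 2 pi on), then pushes it onward as much up to 3.0. Keep below 2.5 rad/s at all times: a mean of 0.7 to 1 is good.
- jaw: Blue moving jaw with sprung aluminium pad; origin at bench height under the pad's face. Cranking moves it 4.8 mm per rad to the far jaw. It pushes the housing along (little force) until that meets the far jaw, at crank 8.3 to 12. Then each 0.1 rad clamps some 12 N more. Let go, the crank holds by friction; on the heavy spot it may settle back a little.
- housing: The same housing; origin at the centre of its underside. Clamped with 30 to 70 N it is well held, above 110 N it dents. Each 10 N of clamping is felt as about 0.8 N more tangential force at the knob, so 2 to 5 N more than the same place in the turn took one turn earlier means a good clamp.
- cover: Bystander: round blue cover, 80 mm across, 40 mm high; origin at the centre of its underside.
- hammer: Bystander: hammer with a yellow handle, lying on the bench.
- wood_block: Bystander: wooden block 110 x 55 x 45 mm.
- bush: Bystander: brass bush 44 mm across, 30 mm high.
- bolt_a: Bystander: loose steel bolt about 63 mm long.
- bolt_b: Bystander: loose steel bolt about 63 mm long.
- screwdriver: Bystander: screwdriver with a red handle.
Not all that is in view belongs to the job. Of the things that look like the housing, take the one that is farthest to the robot's left at the start.

How it is judged:
By the outcome, as a careful person would: the job done as asked, in the order asked, and still so for the second after the job is handed in, with the robot touching nothing.
It also fails if it takes over 72 s, if anything falls off the work surface, if the arm or the gripper's body presses on something with over 40 N, if the wrist force passes 120 N, or if a joint passes its speed limit or range.

### The arm

A 7-joint arm with a two-finger parallel gripper is mounted at the origin on the work surface. World frame = base frame: x ahead of the robot, y to its left, z up, the work surface at z = 0. Lengths are in m, angles in rad, forces in N, time in s.
With the tool pointing down it reaches from about 0.425 to 0.825 m from the base axis. Payload 3.6 kg.
Tool frame: the origin (TCP) lies at the centre of the arm's flange, where the gripper is bolted on; the fingertips stand 186 mm ahead of it and the grasp point (between the pads) lies 167 mm ahead of it; z points along the fingers, y is the line along which they close (so a half turn about z gives the same grasp; the last joint's range is limited). The gripper opens to 93 mm and grips with 3 to 60 N. Pads are 15 mm wide; open, the fingers measure 128 mm over their backs; the gripper's body (75 mm by 188 mm) begins 65 mm behind the grasp point.
Start: joints at [-1.188, 0.615, -0.013, 1.423, 0.008, 1.103, -0.04], TCP at [0.259, 0.596, 0.405] pointing down, gripper open.
Joint ranges: [-3.12, 3.12], [-0.3, 2.06], [-1.34, 1.32], [0.26, 2.42], [-1.36, 4.5], [0.01, 1.98], [-2.84, 2.84]. Speed limits (rad/s): [2.79, 2.79, 3.14, 3.14, 3.14, 3.14, 3.14].

### API

Orientations are given as a unit quaternion [w, x, y, z].
In Python, from bench import manip, eoat, solver, viewer, finish_job, monitor gives the robot as it stands. The module is installed in compiled form; this text tells all that it offers. Calls block until the motion is done:
- manip.move_ptp(position, orientation): joint-space move of the TCP to a pose.
- manip.line_to(position, rot=None, feed=0.15): straight line of the TCP; rot=None keeps the orientation; feed is the mean speed in m/s.
- manip.movej(angles): joint-space move.
- eoat.command_gripper(opening, grip_force=None): finger opening in m; grip_force is the grip in N (None keeps the last); returns when the fingers have stopped.
- manip.wait(seconds).
- solver.solve_ik(position, orientation): joint angles nearest the present ones, or None.
- viewer.snapshot(name): name is "side" or "top"; returns (picture, depth): 480x640x3 uint8, blue, green, red; 480x640 float32, m along the optical axis (not along the pixel's ray), 0 where there is no reading.
- viewer.camera_info(name): a dict with "mtx" (3x3 intrinsics, pixels), "xyz" and "rotation" of the camera in the world. Camera axes: x right, y down, z forward; pixel columns grow to the right and rows downward; lengths in m; the calibration is good to about 2 mm. A picture is of the moment at which its call begins. camera_info takes no time and is no camera call.
A pose or a line that the arm cannot do raises manip.IKError and nothing moves.
- finish_job(): hands the job in; it is judged then, once.
Readings, each from a call of its own:
- monitor.read_time_s(): time.
- monitor.read_joint_positions(): joint angles.
- monitor.read_joint_vel(): joint speeds.
- monitor.read_tau(): joint torques, N m.
- monitor.read_tcp_pos(): TCP position.
- monitor.read_ee_rot(): TCP orientation.
- monitor.read_ft_force(): force on the tool from outside, world axes, zero at the start.
- monitor.read_ft_torque(): the same for the moment, N m.
- monitor.read_opening(): finger opening in m.
- monitor.read_finger_force(): force on a finger pad.
Only numpy, scipy, OpenCV 4.12 (cv2) and the standard library are available. Lean on these libraries where they do the work, as an engineer would, in place of code of your own. Each camera call takes 0.05 s, during which the arm holds its last target. There are 200 camera calls.

## Working session

There is one attempt and no reset: what is moved stays moved. The work goes in short steps, each a Python script; the robot and the scene stay as the last script left them, time stands still between calls to the robot, and variables do not carry over. Pictures are saved under pics/ and viewed, at most 10 in all, crops included, and the job is handed in when it is done.

```bash
mkdir -p pics; ls; python3 - <<'E'
from bench import viewer, monitor
import cv2,numpy as np
for n in("top","side"):
    p,d=viewer.snapshot(n); cv2.imwrite(f"pics/{n}0.png",p); np.save(f"{n}0.npy",d)
    c=viewer.camera_info(n); print(n,c)
print(monitor.read_ee_rot(),monitor.read_tcp_pos(),monitor.read_time_s(),monitor.read_opening())
E
```

```text
pics
top {'mtx': array([[441.31577793,   0.        , 314.06734036],
       [  0.        , 441.31577793, 237.52057016],
       [  0.        ,   0.        ,   1.        ]]), 'xyz': array([0.41733954, 0.01307785, 1.09041983]), 'rotation': array([-0.04200057,  0.71619348, -0.69593733,  0.03121033])}
side {'mtx': array([[434.64204616,   0.        , 325.117273  ],
       [  0.        , 434.64204616, 239.25889984],
       [  0.        ,   0.        ,   1.        ]]), 'xyz': array([ 0.27121226, -0.68378768,  0.7355584 ]), 'rotation': array([-0.42949235,  0.88661817, -0.15237539,  0.07890673])}
[-2.16714035e-04  2.03455802e-01  9.79083488e-01 -1.10145957e-03] [0.2588652  0.59592093 0.403734  ] 0.1 0.0927691663946893
```

View pics/top0.png

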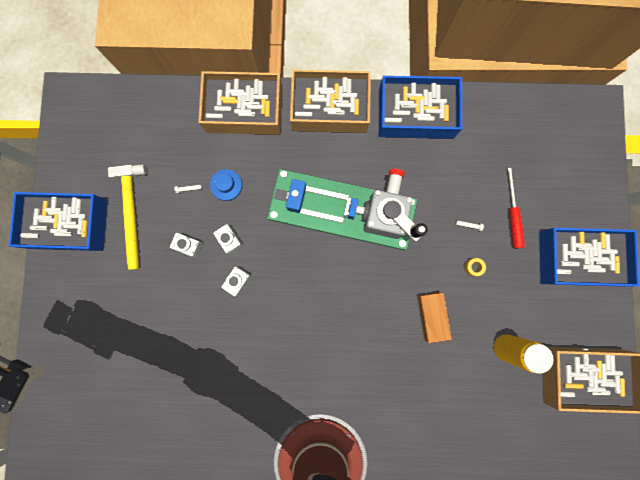

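View pics/side0.png

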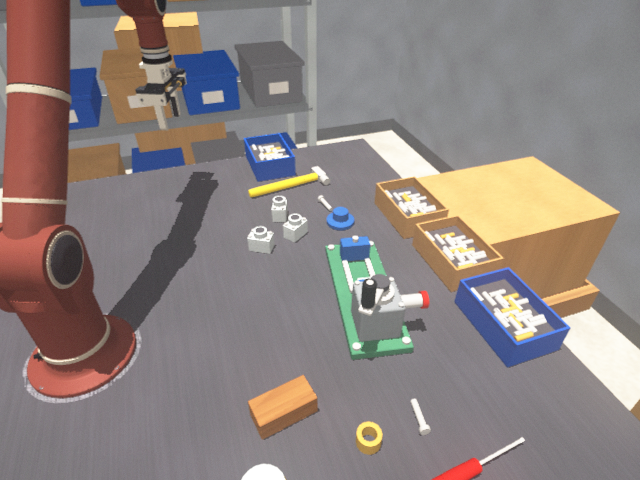

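The three look-alikes in the top view are at (184,243), (227,237) and (235,281). World +y points to image left, so the housing meant should be the one at (184,243). I'll confirm that in an enlarged crop and measure the fixture.

```bash
cat > h.py <<'E'
import cv2,numpy as np
from bench import manip,eoat,solver,viewer,finish_job,monitor
from scipy.spatial.transform import Rotation as R
def cam(n):
    c=viewer.camera_info(n); q=c["rotation"]; return c["mtx"],np.array(c["xyz"]),R.from_quat([q[1],q[2],q[3],q[0]]).as_matrix()
def ray(n,uv,z):
    K,t,M=cam(n); uv=np.atleast_2d(uv).astype(float)
    d=(np.c_[uv,np.ones(len(uv))]@np.linalg.inv(K).T)@M.T
    return t+d*((z-t[2])/d[:,2])[:,None]
def cloud(n,d):
    K,t,M=cam(n); v,u=np.mgrid[:480,:640]
    return (np.stack([(u-K[0,2])/K[0,0]*d,(v-K[1,2])/K[1,1]*d,d],-1)@M.T)+t
E
python3 - <<'E'
from h import *
im=cv2.imread("pics/top0.png"); d=np.load("top0.npy"); P=cloud("top",d)
a=cv2.resize(im[215:300,160:260],(400,340),interpolation=cv2.INTER_CUBIC); b=cv2.resize(im[160:255,260:435],(700,380),interpolation=cv2.INTER_CUBIC)[:, :]
cv2.imwrite("pics/cropA.png",a); cv2.imwrite("pics/cropB.png",b)
hsv=cv2.cvtColor(im,cv2.COLOR_BGR2HSV)
for (u,v) in [(184,243),(227,237),(235,281)]:
    w=P[v-22:v+22,u-22:u+22].reshape(-1,3); px=hsv[v-22:v+22,u-22:u+22].reshape(-1,3)
    s=(w[:,2]>.035)&(px[:,1]<60); w=w[s]
    r=cv2.minAreaRect((w[:,:2]*1000).astype(np.float32)); hub=w[w[:,2]>.054]
    print((u,v),r,len(hub),hub.mean(0),np.percentile(w[:,2],[10,50,90]))
g=cv2.inRange(hsv,(45,80,50),(85,255,255)); g=cv2.morphologyEx(g,cv2.MORPH_OPEN,np.ones((3,3)))
w=P[g>0]; print("green z",np.percentile(w[:,2],[10,50,90])); print(cv2.minAreaRect((w[:,:2]*1000).astype(np.float32)))
bl=cv2.inRange(hsv,(100,120,60),(125,255,255)); n,l,st,c=cv2.connectedComponentsWithStats(bl)
for i in range(1,n):
    if st[i,4]>40 and 260<c[i][0]<430 and 150<c[i][1]<260:
        q=P[l==i]; zt=np.percentile(q[:,2],90); t=q[q[:,2]>zt-.006]; print("blue",c[i],st[i],zt,t.mean(0),cv2.minAreaRect((t[:,:2]*1000).astype(np.float32)))
blk=cv2.inRange(hsv,(0,0,0),(180,255,60)); q=P[180:260,360:440][ (P[180:260,360:440][...,2]>.19)]; print("knob top",len(q),q.mean(0),(q.max(0)+q.min(0))/2)
S=cloud("side",np.load("side0.npy")); x=S[260:320,340:400].reshape(-1,3); x=x[x[:,2]>.196]; print("knob side",len(x),x.mean(0),x.max(0),x.min(0))
# gearbox top
q=P[170:250,350:430].reshape(-1,3); q=q[(abs(q[:,2]-.11)<.006)]; print("gb",len(q),cv2.minAreaRect((q[:,:2]*1000).astype(np.float32)))
for n in range(0,1):
    q=P[170:250,350:430].reshape(-1,3); q=q[(abs(q[:,2]-.146)<.006)]; print("arm",len(q),cv2.minAreaRect((q[:,:2]*1000).astype(np.float32)))
# rails
wm=(hsv[...,1]<60)&(hsv[...,2]>150)&(abs(P[...,2]-.03)<.006); wm[:, :295]=0; wm[:,362:]=0; wm[:170]=0; wm[240:]=0
q=P[wm]; print("rails",len(q),cv2.minAreaRect((q[:,:2]*1000).astype(np.float32)))
E
```

```text
(184, 243) ((454.45391845703125, 194.04238891601562), (367.2176208496094, 40.66643524169922), 72.09053039550781) 183 [0.49897835 0.32979085 0.0930398 ] [0.04107867 0.04827381 0.06072371]
(227, 237) ((464.45635986328125, 148.48208618164062), (280.9041442871094, 57.53329849243164), 59.23862838745117) 192 [0.51056401 0.2218255  0.1398143 ] [0.0409069  0.04742032 0.06118572]
(235, 281) ((403.4617614746094, 130.5284423828125), (227.12474060058594, 66.05521392822266), 80.52257537841797) 195 [0.41736065 0.20203874 0.12290312] [0.04120739 0.0476482  0.06140566]
green z [0.01601128 0.01862466 0.02144933]
((540.7146606445312, -21.4552001953125), (351.5469970703125, 255.45928955078125), 78.81900024414062)
blue [295.65238095 195.43571429] [286 179  20  34 420] 0.07473502424381182 [0.62185446 0.075482   0.08078334] ((536.2611083984375, 60.98758316040039), (251.00680541992188, 52.405128479003906), 10.15014362335205)
blue [352.62962963 207.98518519] [348 198  11  21 135] 0.0716780521163769 [ 0.59592293 -0.05822422  0.07818859] ((515.8651733398438, -30.71221923828125), (19.002788543701172, 214.7984619140625), 71.09275817871094)
knob top 162 [ 0.5156028  -0.15794278  0.33262923] [ 0.48150555 -0.0936796   0.6403263 ]
knob side 167 [ 0.50357219 -0.2525784   0.26609468] [ 0.54911124 -0.17909055  0.7355584 ] [ 0.27121226 -0.68378768  0.19605006]
gb 839 ((582.0689697265625, -138.63140869140625), (89.30010223388672, 90.05707550048828), 78.26713562011719)
arm 497 ((561.6585083007812, -163.8195037841797), (103.26377868652344, 38.352935791015625), 50.24697494506836)
rails 447 ((611.27978515625, 8.391716003417969), (105.84410858154297, 70.2835693359375), 78.14860534667969)
```

View pics/cropA.png

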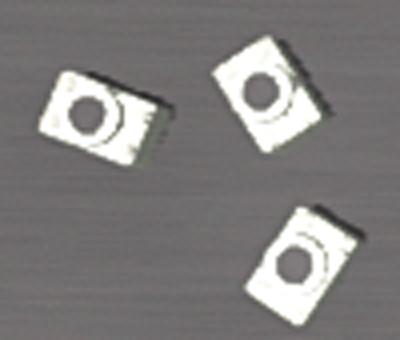

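View pics/cropB.png

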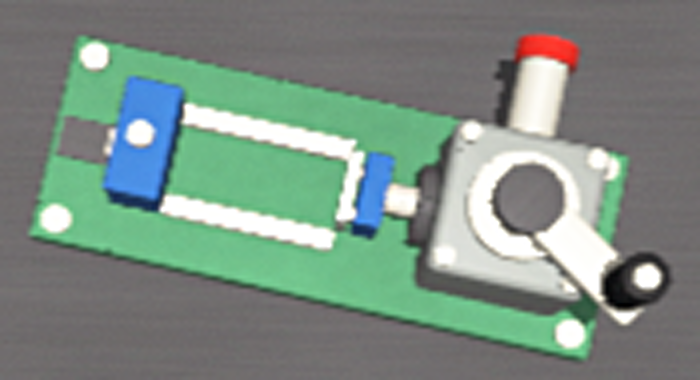

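The crop confirms it. The housing meant is at crop (100,118), full image (184,243), clear of its two look-alikes. Crop B shows the crank hub at crop (530,198), the knob at (640,280) and an empty channel at (250,180). Next I'll redo the housing and knob poses, leaving out pixels with no depth reading.

```bash
python3 - <<'E'
from h import *
im=cv2.imread("pics/top0.png"); d=np.load("top0.npy"); P=cloud("top",d)
hsv=cv2.cvtColor(im,cv2.COLOR_BGR2HSV)
w=P[220:266,160:208].reshape(-1,3); px=hsv[220:266,160:208].reshape(-1,3)
w=w[(w[:,2]>.036)&(w[:,2]<.075)&(px[:,1]<60)]
print("depth rect",cv2.minAreaRect((w[:,:2]*1000).astype(np.float32)))
h=w[w[:,2]>.055]; print("hub",len(h),h.mean(0),cv2.minEnclosingCircle((h[:,:2]*1000).astype(np.float32)))
m=np.zeros((480,640),np.uint8); m[220:266,160:208]=cv2.inRange(hsv[220:266,160:208],(0,0,170),(180,60,255))
c=max(cv2.findContours(m,0,2)[0],key=cv2.contourArea); q=ray("top",c[:,0],.044)[:,:2]*1000
print("ray rect",cv2.minAreaRect(q.astype(np.float32)))
for n,s in(("top",np.s_[180:260,360:440]),("side",np.s_[260:320,340:400])):
    q=cloud(n,np.load(n+"0.npy"))[s].reshape(-1,3); q=q[(q[:,2]>.196)&(q[:,2]<.215)]; print("knob",n,len(q),q.mean(0),cv2.minEnclosingCircle((q[:,:2]*1000).astype(np.float32)))
q=P[185:230,370:412].reshape(-1,3); q=q[(q[:,2]>.115)&(q[:,2]<.155)]; print("hubarm z",np.percentile(q[:,2],[10,50,90]))
S=cloud("side",np.load("side0.npy"))[285:315,395:435].reshape(-1,3);S=S[S[:,2]>.05];S=S[S[:,2]<.3]; print("red stub z max",np.percentile(S[:,2],97))
E
```

```text
depth rect ((501.6943664550781, 340.15216064453125), (59.861454010009766, 39.7995491027832), 70.16573333740234)
hub 173 [0.50172145 0.34078183 0.05933797] ((502.003662109375, 340.8556823730469), 18.345067977905273)
ray rect ((501.542724609375, 341.9330139160156), (60.9014892578125, 39.695899963378906), 70.12389373779297)
knob top 127 [ 0.53297876 -0.18831641  0.20145329] ((533.2796630859375, -188.31930541992188), 12.853187561035156)
knob side 147 [ 0.53518578 -0.19391047  0.20222207] ((537.1388549804688, -192.15223693847656), 13.249967575073242)
hubarm z [0.11952377 0.14236454 0.14781374]
red stub z max 0.1122378034705155
```

```bash
cat >> h.py <<'E'
H=np.array([.5017,.3405]); HY=np.deg2rad(70.1); N=np.array([.6118,.0084]); NY=np.deg2rad(78.4); AX=np.array([.5818,-.1386])
def down(a): # closing line at world angle a
    y=np.array([np.cos(a),np.sin(a),0]); z=np.array([0,0,-1.]); q=R.from_matrix(np.c_[np.cross(y,z),y,z]).as_quat(); return [q[3],q[0],q[1],q[2]]
def best(p,a):
    c=monitor.read_joint_positions(); o=[]
    for k in(0,np.pi):
        s=solver.solve_ik(p,down(a+k))
        if s is not None:o.append((np.abs(np.array(s)-c).max(),a+k,s))
    return min(o,key=lambda t:t[0])
E
python3 - <<'E'
from h import *
_,a,s=best([*H,.33],HY+np.pi/2); print(np.rad2deg(a),s)
q=down(a); qn=down(a+NY-HY)
print(solver.solve_ik([*N,.30],qn))
eoat.command_gripper(.07,40)
manip.move_ptp([*H,.30],q); f0=np.array(monitor.read_ft_force())
manip.line_to([*H,.201],feed=.12); print("f",np.array(monitor.read_ft_force())-f0)
eoat.command_gripper(.03,40); print("open",monitor.read_opening(),monitor.read_finger_force())
manip.line_to([*H,.32],feed=.12); print("lift",np.array(monitor.read_ft_force())-f0,monitor.read_opening())
manip.move_ptp([*N,.32],qn)
manip.line_to([*N,.245],feed=.12)
print(monitor.read_tcp_pos(),monitor.read_time_s())
for n in("top","side"):
    p,d=viewer.snapshot(n); cv2.imwrite(f"pics/{n}1.png",p)
    if n=="side": cv2.imwrite("pics/side1c.png",cv2.resize(p[150:370,250:490],None,fx=2.5,fy=2.5))
E
```

```text
340.1 [-0.83537354  0.64376154  0.33596592  1.65433077 -0.25803243  0.88742232
 -0.74520363]
[-0.28406842  0.69739461  0.39422466  1.66717297 -0.33617914  0.84468177
  0.05013966]
f [ 0.34737325 -0.12336114  0.18485749]
open 0.03964472523197699 40.000351667404175
lift [ 0.52205308  0.17478984 -4.0697634 ] 0.03997060164948987
[0.61230523 0.00865264 0.24568108] 6.8833
```

View pics/side1c.png

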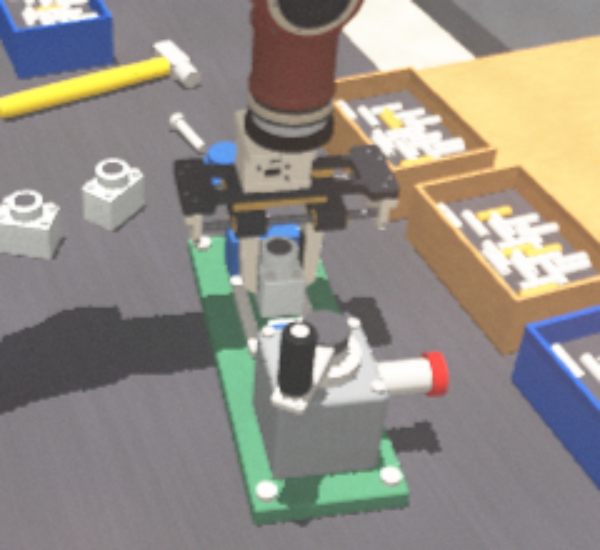

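The crop shows the housing held upright over the channel at crop (280,280), between the fingers and in front of the far jaw. I'll lower it in steps, watching the force.

```bash
python3 - <<'E'
from h import *
f0=np.array(monitor.read_ft_force())
for z in (.236,.232,.229,.226,.2235,.222,.221,.2202,.2195):
    manip.line_to([*N,z],feed=.05); f=np.array(monitor.read_ft_force())-f0; print(z,monitor.read_tcp_pos()[2],f.round(2))
    if np.linalg.norm(f)>8: break
print(monitor.read_time_s())
E
```

```text
0.236 0.235586011165427 [-0.22 -0.44  0.13]
0.232 0.23166753087754663 [0.25 0.27 0.18]
0.229 0.22878450986657978 [ 0.78  0.2  -0.27]
0.226 0.2257572207079941 [-0.07  0.2  -0.16]
0.2235 0.2232859962084616 [-0.3  0.5  0.5]
0.222 0.2219188506123029 [-0.18  0.4   0.58]
0.221 0.2213787905949548 [-0.51 -0.19  2.69]
0.2202 0.22135567663991998 [-2.6   0.73 10.36]
9.0667
```

The housing is seated: contact came at the expected height with no side load. I'll release it, check it, and approach the knob.

```bash
cat >> h.py <<'E'
ZC=.349; T0=.557
def kp(t,r=.07): b=NY+np.pi-t; return AX+r*np.array([np.cos(b),np.sin(b)])
def tang(t): b=NY+np.pi-t; return np.array([np.sin(b),-np.cos(b)])
def rad(t): b=NY+np.pi-t; return np.array([np.cos(b),np.sin(b)])
E
python3 - <<'E'
from h import *
manip.line_to([*N,.2208],feed=.05)
eoat.command_gripper(.06)
manip.line_to([*N,.40],feed=.2)
q=monitor.read_ee_rot(); a=NY-np.pi/2-0
q=down(np.deg2rad(340.1)+NY-HY)
J=[solver.solve_ik([*kp(t),ZC],q) for t in np.linspace(0,6.28,13)]
print([None if j is None else np.round(j,2).tolist() for j in J])
k=np.array([.5335,-.189]); print("kp",kp(T0))
manip.move_ptp([*kp(T0),.42],q)
p,d=viewer.snapshot("top"); cv2.imwrite("pics/top2.png",p); ps,ds=viewer.snapshot("side"); np.save("side2.npy",ds)
v=np.hstack([cv2.resize(p[150:260,250:440],(400,232)),cv2.resize(ps[200:380,300:450],(300,360))[:232]*1]) if 0 else None
A=cv2.resize(p[150:260,255:445],(570,330)); B=cv2.resize(ps[190:300,300:430],(390,330)); 
cv2.imwrite("pics/chk2.png",cv2.resize(np.hstack([A,B]),(800,275)))
print(monitor.read_time_s(),monitor.read_ft_force())
E
```

```text
[[0.15, 0.61, 0.27, 1.64, -0.2, 0.92, 0.29], [0.13, 0.56, 0.28, 1.74, -0.19, 0.86, 0.29], [0.08, 0.52, 0.28, 1.82, -0.19, 0.82, 0.25], [0.01, 0.5, 0.28, 1.85, -0.18, 0.81, 0.18], [-0.05, 0.52, 0.28, 1.83, -0.19, 0.82, 0.11], [-0.09, 0.55, 0.27, 1.75, -0.19, 0.86, 0.07], [-0.09, 0.6, 0.27, 1.65, -0.19, 0.91, 0.06], [-0.06, 0.66, 0.27, 1.55, -0.2, 0.97, 0.07], [-0.01, 0.69, 0.27, 1.47, -0.2, 1.01, 0.11], [0.05, 0.71, 0.27, 1.44, -0.21, 1.02, 0.16], [0.1, 0.7, 0.27, 1.46, -0.21, 1.01, 0.22], [0.13, 0.66, 0.27, 1.54, -0.2, 0.97, 0.27], [0.15, 0.61, 0.27, 1.64, -0.2, 0.92, 0.29]]
kp [ 0.533603   -0.18936464]
11.9 [0.15430989 1.0553376  0.5546881 ]
```

View pics/chk2.png

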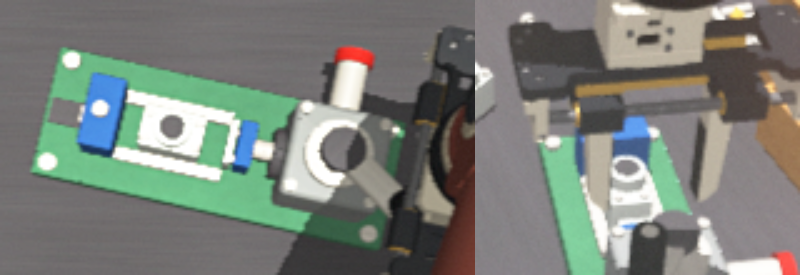

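The housing sits upright between the rails and both jaws, at crop (172,130). Now I'll grip the knob and start cranking, logging force at fixed phases.

```bash
cat > crank.py <<'E'
from h import *
import json,sys
D=2*np.pi/48
def step(t,f0,feed=.06):
    t0=monitor.read_time_s(); manip.line_to([*kp(t),ZC],feed=feed)
    f=(np.array(monitor.read_ft_force())-f0)[:2]; p=np.array(monitor.read_tcp_pos())[:2]-AX
    b=np.arctan2(p[1],p[0]); th=(NY+np.pi-b); th+=2*np.pi*np.round((t-th)/2/np.pi)
    return [t,th,np.hypot(*p)*1000,-f@tang(t),f@rad(t),monitor.read_time_s()-t0]
E
python3 - <<'E'
from crank import *
manip.line_to([*kp(T0),ZC],feed=.1); f0=np.array(monitor.read_ft_force())
eoat.command_gripper(.015,50); print("open",monitor.read_opening(),"f",np.array(monitor.read_ft_force())-f0)
L=[]
for i in range(1,13):
    L.append(step(T0+i*D,f0))
    if np.hypot(L[-1][3],L[-1][4])>30: break
np.set_printoptions(suppress=True); print(np.round(L,3)); print(monitor.read_time_s(),monitor.read_opening())
json.dump([f0.tolist(),L],open("log.json","w"))
E
```

```text
open 0.025494027302881233 f [ 4.40556942 -1.49140685 -1.58121769]
[[ 0.688  0.683 69.151  5.648 -3.881  0.3  ]
 [ 0.819  0.816 68.948  3.347 -4.207  0.3  ]
 [ 0.95   0.946 68.791  4.122 -5.279  0.3  ]
 [ 1.081  1.075 68.661  3.898 -5.944  0.3  ]
 [ 1.211  1.204 68.571  3.179 -6.81   0.3  ]
 [ 1.342  1.332 68.509  3.297 -6.885  0.3  ]
 [ 1.473  1.445 68.513  4.661 -9.288  0.3  ]
 [ 1.604  1.554 68.451  5.981 -7.988  0.3  ]
 [ 1.735  1.675 68.308  6.422 -8.427  0.3  ]
 [ 1.866  1.795 68.106  7.145 -8.287  0.3  ]
 [ 1.997  1.924 67.929  7.412 -7.29   0.3  ]
 [ 2.128  2.069 67.863  4.183 -7.31   0.3  ]]
17.0083 0.025428997480111844
```

Each call takes at least 0.3 s, so I'll use 0.262 rad steps (0.87 rad/s). I'll also refine the axis from the logged arc and predict the clamping angle from the jaw gap in the first picture.

```bash
python3 - <<'E'
import crank
from crank import *
import h
from scipy.optimize import least_squares
f0,L=json.load(open("log.json")); f0=np.array(f0); A=np.array(L)
# jaw gap from first picture
im=cv2.imread("pics/top0.png"); hsv=cv2.cvtColor(im,cv2.COLOR_BGR2HSV); P=cloud("top",np.load("top0.npy"))
u=np.array([np.cos(NY),np.sin(NY)]); s=(P[...,:2]-N)@u*1000; c=(P[...,:2]-N)@np.array([-u[1],u[0]])*1000
m=(P[...,2]>.05)&(P[...,2]<.095)&(abs(c)<25)
far=s[m&(s>35)&(s<80)]; mov=s[m&(s<-35)&(s>-75)]
print("far face",np.percentile(far,[0,2,5,10]),"moving face",np.percentile(mov,[90,95,98,100]))
X=AX+A[:,2:3]/1000*np.array([[np.cos(NY+np.pi-t),np.sin(NY+np.pi-t)] for t in A[:,1]])
r=least_squares(lambda c:np.r_[np.hypot(*(X-c).T)-.07,(c-AX)*.3],AX).x; print("axis fit",r-AX)
h.AX[:]=r   # shared array
t=L[-1][0]; M=[]
while t<7.3:
    t+=2*D; M.append(step(t,f0,.05))
    if np.hypot(M[-1][3],M[-1][4])>35: print("HIGH");break
np.set_printoptions(suppress=True); print(np.round(M,3)); print(monitor.read_time_s(),monitor.read_opening())
json.dump([f0.tolist(),r.tolist(),M],open("log2.json","w"))
E
```

```text
far face [51.91183595 52.29945734 52.52341613 53.55987702] moving face [-54.73869427 -53.65753132 -52.99598038 -52.63925637]
axis fit [ 0.0016203  -0.00088635]
[[ 2.39   2.387 69.433 -1.04  -3.686  0.533]
 [ 2.651  2.655 69.61  -0.48  -4.423  0.517]
 [ 2.913  2.909 69.665  1.402 -3.207  0.517]
 [ 3.175  3.164 69.903  3.048 -3.489  0.517]
 [ 3.437  3.422 70.224  1.901 -3.896  0.517]
 [ 3.699  3.677 70.544  2.012 -2.952  0.517]
 [ 3.96   3.93  70.775  2.858 -3.079  0.517]
 [ 4.222  4.18  70.939  2.733 -2.156  0.517]
 [ 4.484  4.429 70.917  3.085 -1.085  0.517]
 [ 4.746  4.684 70.73   4.709  1.936  0.517]
 [ 5.008  4.959 70.479  3.829  4.058  0.517]
 [ 5.269  5.235 70.349  2.733  4.989  0.517]
 [ 5.531  5.506 70.296  3.962  4.318  0.517]
 [ 5.793  5.776 70.206  4.845  3.406  0.517]
 [ 6.055  6.044 70.17   4.34   2.956  0.517]
 [ 6.317  6.312 70.063  4.339  1.184  0.517]
 [ 6.578  6.576 69.886  3.825  1.327  0.517]
 [ 6.84   6.838 69.702  3.938 -1.367  0.517]
 [ 7.102  7.1   69.557  5.119 -2.551  0.517]
 [ 7.364  7.358 69.5    4.111 -4.21   0.517]]
27.3583 0.025674142783193594
```

```bash
cat >> crank.py <<'E'
def base():
    f0,L=json.load(open("log.json")); f,r,M=json.load(open("log2.json")); AX[:]=r
    B=np.array(L+M); return np.array(f0),L,M,lambda t:np.interp(t-2*np.pi,B[:,0],B[:,3])
E
python3 - <<'E'
from crank import *
f0,L,M,b=base(); t=M[-1][0]; E=[]
while t<9.4:
    t+=2*D; e=step(t,f0,.055); M.append(e); E.append(e+[e[3]-b(t)])
    if t>8 and E[-1][-1]>2.2: break
np.set_printoptions(suppress=True); print(np.round(E,3),monitor.read_time_s())
json.dump([f0.tolist(),AX.tolist(),M],open("log2.json","w"))
for n in ("top","side"):
    p,d=viewer.snapshot(n); cv2.imwrite(f"pics/{n}3.png",p); np.save(n+"3.npy",d)
p=cv2.imread("pics/top3.png");s=cv2.imread("pics/side3.png")
cv2.imwrite("pics/chk3.png",np.hstack([cv2.resize(p[165:235,265:365],(500,350)),cv2.resize(s[220:300,320:388],(298,350))]))
E
```

```text
[[ 7.626  7.615 69.462  3.638 -5.211  0.483  0.341]
 [ 7.887  7.833 69.467  7.763 -6.394  0.483  1.782]
 [ 8.149  8.094 69.217  5.528 -5.176  0.483 -1.617]
 [ 8.411  8.351 68.979  5.803 -4.451  0.483  1.62 ]
 [ 8.673  8.644 69.116  0.561 -3.428  0.483  1.602]
 [ 8.935  8.922 69.328 -1.362 -2.999  0.483 -0.882]
 [ 9.196  9.175 69.422  0.533 -1.855  0.483 -0.869]
 [ 9.458  9.431 69.742  2.661 -0.039  0.483 -0.387]] 31.225
```

View pics/chk3.png

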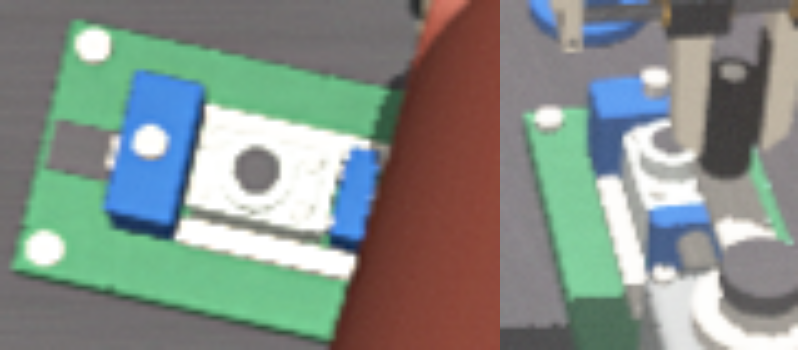

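The crop shows the housing in the channel with its far end at crop (200,150), almost touching the far jaw. That fits the predicted contact at about 9.9 rad. I'll go on in half steps, averaging the force and also watching the angle lag.

```bash
cat > fin.py <<'E'
from crank import *
def run(tend,emax):
    f0,L,M,b=base(); B=np.array(L+M); t=M[-1][0]; np.set_printoptions(suppress=True)
    n=0
    while t<tend-1e-3:
        t+=D; e=step(t,f0,.05); fs=[e[3]]
        for _ in range(3): manip.wait(.02); fs.append(-(np.array(monitor.read_ft_force())-f0)[:2]@tang(t))
        e[3]=float(np.mean(fs)); M.append(e); ex=e[3]-b(t); lag=e[0]-e[1]-np.interp(t-2*np.pi,B[:,0],B[:,0]-B[:,1])
        print(np.round(e,3),"ex",round(ex,2),"lagx",round(lag,4),np.round(fs,1)); n=n+1 if ex>emax else 0
        if n>=2 or ex>emax+1.5: break
    print(monitor.read_time_s()); json.dump([f0.tolist(),AX.tolist(),M],open("log2.json","w"))
E
python3 -c "
from fin import *
run(10.1,2.2)"
```

```text
[ 9.589  9.56  69.909  3.12   0.08   0.333] ex 0.65 lagx 0.0157 [3.7 2.9 2.9 3. ]
[ 9.72   9.691 70.132  2.537 -0.577  0.333] ex 0.64 lagx 0.014 [3.1 2.3 2.8 2. ]
[ 9.851  9.821 70.292  2.655  0.003  0.333] ex 0.7 lagx 0.0118 [2.2 2.9 3.  2.5]
[ 9.982  9.95  70.456  2.705  0.719  0.333] ex 0.69 lagx 0.0105 [2.5 3.  2.6 2.7]
[10.113 10.078 70.606  3.379  1.398  0.333] ex 0.94 lagx 0.0083 [3.9 3.9 2.8 2.9]
33.2417
```

```bash
python3 -c "
from fin import *
run(10.5,2.2)"
```

```text
[10.244 10.204 70.737  3.959  2.831  0.333] ex 1.1 lagx 0.0092 [3.3 4.4 4.5 3.7]
[10.374 10.327 70.841  4.05   1.979  0.333] ex 1.25 lagx 0.0111 [4.9 3.6 4.4 3.3]
[10.505 10.449 70.904  5.049  2.394  0.333] ex 2.32 lagx 0.0138 [4.7 5.8 5.3 4.3]
34.3917
```

```bash
python3 -c "
from fin import *
run(10.6,9)"
```

```text
[10.636 10.571 70.943  6.239  2.269  0.333] ex 3.33 lagx 0.0171 [6.  7.  6.5 5.5]
34.775
```

The extra force is now 3.3 N and rising about 1 N per step, as clamping should. That means contact near 10.2 and roughly 40–50 N on the housing, so I stop here. I'll relax the arm onto the knob's actual position, release, retreat and check.

```bash
python3 - <<'E'
from crank import *
f0,L,M,b=base(); e=M[-1]
manip.line_to([*kp(e[1]+.01,e[2]/1000),ZC],feed=.03); print((np.array(monitor.read_ft_force())-f0).round(2),monitor.read_tcp_pos())
eoat.command_gripper(.06)
x=monitor.read_tcp_pos(); manip.line_to([x[0],x[1],.44],feed=.15)
manip.move_ptp([.45,-.25,.45],monitor.read_ee_rot()); manip.wait(.3)
p,d=viewer.snapshot("top"); s,_=viewer.snapshot("side"); P=cloud("top",d)
q=P[150:280,340:470].reshape(-1,3); q=q[(q[:,2]>.196)&(q[:,2]<.212)]; k=(np.array(cv2.minEnclosingCircle((q[:,:2]*1000).astype(np.float32))[0])/1000); v=k-AX
print("knob",k,np.hypot(*v),"theta",(NY+np.pi-np.arctan2(v[1],v[0]))%(2*np.pi)+2*np.pi,"was",e[1],monitor.read_time_s(),monitor.read_ft_force())
cv2.imwrite("pics/chk4.png",np.hstack([cv2.resize(p[155:260,255:430],(500,300)),cv2.resize(s[210:370,310:450],(262,300))]))
E
```

```text
[1.95 1.66 6.79] [ 0.65248249 -0.12263806  0.34925174]
knob [ 0.64987207 -0.12124745] 0.06890932296688965 theta 10.525244360873675 was 10.570637512065865 37.9167 [0.42407595 0.29356976 0.37949284]
```

View pics/chk4.png

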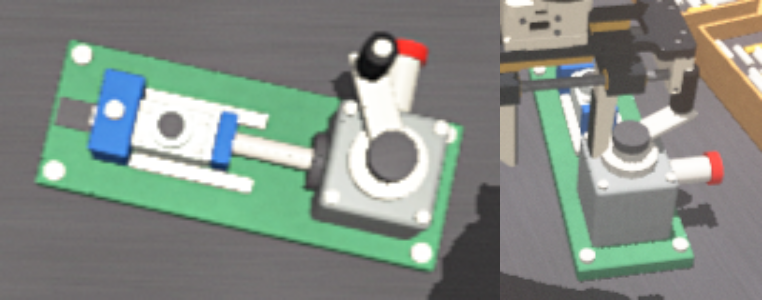

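The housing at crop (171,124) sits between both jaws with no visible gap. The crank has held within measuring error, and the robot is clear of everything.

```bash
python3 -c "
from bench import finish_job
print(finish_job())"
```

```text
the job is handed in; nothing more can be done
None
```

The housing is upright in the channel and clamped between both jaws at an estimated 40–50 N, judged from the force felt at the knob; cranking was slower than advised, a mean of about 0.5 rad/s with brief stops between steps, and the job was handed in at about 38 s with the robot touching nothing.

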